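# Sort left-hand and right-hand stop brackets

## Robot

A 6-joint arm with a two-finger parallel gripper is mounted at the origin on a cart in front of the work surface, level with it; the furniture and walls round the work are solid. World frame = base frame: x ahead of the robot, y to its left, z up, the work surface at z = 0. Lengths are in mm, angles in rad, forces in N, time in s.
With the tool pointing down it reaches from about 300 to 850 mm from the base axis. Payload 5.4 kg.
Tool frame: the origin (TCP) lies midway between the tips of the shut fingers; the grasp point (between the pads) lies 19 mm behind it (bot.grip_depth is the distance from the TCP to the grasp point, in mm); z points along the fingers, y is the line along which they close (so a half turn about z gives the same grasp; the last joint's range is limited). The gripper opens to 85 mm and grips with 20 to 120 N. Pads are 22 mm wide; open, the fingers measure 114 mm over their backs; the gripper's body (76 mm by 85 mm) begins 54 mm behind the grasp point. The pads swing forward as they close: fully open they stand 13 mm farther back than shut.
Start: joints at [1.126, 0.158, 1.597, -0, 1.386, -0.21], TCP at [133.784, 559.203, 204.699] pointing down, gripper open.
Joint ranges: [-2.91, 2.91], [-0.94, 2.29], [0.18, 2.7], [-1.29, 4.43], [0.17, 2.64], [-3, 3]. Speed limits (rad/s): [2.57, 2.57, 3.14, 3.14, 3.14, 3.14].

## Interface

Orientations are given as a rotation vector (axis times angle).
In Python, from bench import state, viewer, order, spotter, bot gives the robot as it stands.
- The arm moves only by the tool jog_arm, never from a script. Its argument "plan" is a list of rows, each an object of numbers: "ax", "ay", "az": the turn, a rotation vector about the tool's x, y, z in degrees; "dx", "dy", "dz": the shift along the tool's x, y, z in cm; "gripper": the opening, from -1 (shut) to 1 (fully open), so that 0 is half open. A call has exactly 10 rows; each row shifts and turns the commanded pose from where the row before left it, along the tool's axes as they then stand; what a row does not reach is not made up. A row lasts 1/12 s, in which the tool goes at most 41.7 mm and 7.16 degrees, less where a joint would pass 70% of its speed; a pose out of reach is approached as far as the arm can. A call is refused whole if a number of a shift passes 4.17 or a number of a turn 7.16, either way. A call with a gripper value outside its range is refused whole. The fingers move at their own pace and stop on an object; the grip force is fixed at half the most. Time passes only in rows, so rows that do not move let the fingers close, or fill a call up. It gives the time, the measured TCP pose, the force, the opening and the grip force at its end, in the units of the state.
- state(): the state, without advancing time (a new reading comes with each control period).
- viewer.get_image(name): name is "scene" or "top"; returns the picture (400x640x3 uint8, red, green, blue); there is no depth.
- viewer.calibration(name): a dict with "fx", "fy", "cx", "cy" (pixels), "pose" (4x4, takes a point from camera to world coordinates). Camera axes: x right, y down, z forward; pixel columns grow to the right and rows downward; lengths in mm; the calibration is good to about 2 mm. A picture is of the moment at which its call begins. calibration takes no time and is no camera call.
- order.job_done(): hands the job in; it is judged then, once.
Trained networks look in the newest picture that a camera, given by its name, has taken for a name from the list of things; names that differ only in an ending like _2 or _b are one class to them, and where a whole thing is asked for, a point or a joint stands for the part that bears it (a point fixed in the world has none). Each returns a list of dicts, best first, with "confidence" (0 to 1); they miss things now and then, are a little off and sometimes report something else, mostly with a low value. They report only what shows in the picture. A call takes as long as a camera call.
- spotter.trace(camera, target): "pixels" (400x640 bool, what is visible of it).
- spotter.place_of(camera, target): "xyz" ([x, y, z] in mm, in the coordinates of the camera as it stood for that picture, good to about 4 mm: a listed point, or the origin of a listed thing).
The state is a dict: "time": time; "qpos": joint angles; "qvel": joint speeds; "tau": joint torques, N m; "ee_pos": TCP position; "ee_rot": TCP orientation; "force": force on the tool from outside, world axes, zero at the start; "moment": the same for the moment, N m; "opening": opening from 0.0 (shut) to 1.0 (fully open); "grasp_force": force on a finger pad.
Only numpy, scipy, OpenCV 4.12 (cv2) and the standard library are available. Lean on these libraries where they do the work, as an engineer would, in place of code of your own. Each camera call takes 0.05 s, during which the arm holds its last target. There are 200 camera calls.

## Task

Two loose steel stop brackets on the worktop are mirror images of each other, one left-hand and one right-hand, and each of the two grey trays already holds one sample bracket in its back compartment. Put each loose bracket into the empty front compartment of the tray whose sample is of the same hand, standing on its flat underside on the compartment's floor, as it stands now on the worktop.

Things in the scene. Friction and masses are not known exactly. Their poses are not given: they have to be found in the camera images.
- bracket_left_centre (a point): Loose steel left-hand bracket, 90 g: upright bar 72 long (x), 12 thick (y), 30 high; at its -x end a flat foot, 20 wide, 8 thick, sticks out 40 to +y (to the left, seen from above with the foot end near you). Point: grip point in the bar, mid-thickness, half-way up (15 over its underside); from it the bar spans x -44..28, the foot x -44..-24, out to y +46. z up. All mm.
- bracket_right_centre (a point): Loose steel right-hand bracket, 90 g: upright bar 72 long (x), 12 thick (y), 30 high; at its -x end a flat foot, 20 wide, 8 thick, sticks out 40 to -y (to the right, seen from above with the foot end near you). Point: grip point in the bar, mid-thickness, half-way up (15 over its underside); from it the bar spans x -44..28, the foot x -44..-24, out to y -46. z up. All mm.
- tray_left_floor (a point): Grey plastic fixed tray of the left-hand parts, walls 22 high, 3 thick, floor 4 thick. Front compartment empty, 104 (x) by 130 (y) inside; back one (82 by 130) holds a fixed left-hand sample, 34 high, foot near the robot and pointing left. Point: centre of the front compartment, on its floor's upper face; x away from the robot to the back compartment, y left, z up. All mm.
- tray_right_floor (a point): Grey plastic fixed tray of the right-hand parts, walls 22 high, 3 thick, floor 4 thick. Front compartment empty, 104 (x) by 130 (y) inside; back one (82 by 130) holds a fixed right-hand sample, 34 high, foot near the robot and pointing right. Point: centre of the front compartment, on its floor's upper face; x away from the robot to the back compartment, y left, z up. All mm.

How it is judged:
By the outcome, as a careful person would: the job done as asked, in the order asked, and still so for the second after the job is handed in, with the robot touching nothing.
It also fails if it takes over 64 s, if anything falls off the work surface, if the arm or the gripper's body presses on something with over 40 N, if the wrist force passes 120 N, or if a joint passes its speed limit or range.

## Working session

There is one attempt and no reset: what is moved stays moved. The work goes in short steps, Python scripts to look and compute and a tool call to move; the robot and the scene stay as the last step left them, time stands still between calls to the robot, and variables do not carry over. Pictures are saved under pics/ and viewed, at most 10 in all, crops included, and the job is handed in when it is done.

Besides the shell and the picture viewer there is one more tool, called after "Request:" by a JSON object that holds its "op" and its "data". jog_arm: Moves the arm, as the interface text tells. Its arguments: {"type":"object","properties":{"plan":{"type":"array","items":{"type":"object","properties":{"ax":{"type":"number"},"ay":{"type":"number"},"az":{"type":"number"},"dx":{"type":"number"},"dy":{"type":"number"},"dz":{"type":"number"},"gripper":{"type":"number"}}}}},"required":["plan"]}

```bash
mkdir -p pics
cat > h.py <<'E'
from bench import state, viewer, order, spotter, bot
import numpy as np, cv2
from scipy.spatial.transform import Rotation as R
def look(c,f):
    im=viewer.get_image(c); cv2.imwrite('pics/'+f,im[:,:,::-1]); return im
def place(c,t):
    P=viewer.calibration(c)['pose']
    return [(round(d['confidence'],2),np.round((np.array(P)@np.r_[d['xyz'],1])[:3],1)) for d in spotter.place_of(c,t)]
def onplane(c,u,v,z):
    k=viewer.calibration(c);P=np.array(k['pose']);d=P[:3,:3]@np.array([(u-k['cx'])/k['fx'],(v-k['cy'])/k['fy'],1]);o=P[:3,3]
    return o+d*(z-o[2])/d[2]
def topix(c,p):
    k=viewer.calibration(c);q=np.linalg.inv(k['pose'])@np.r_[p,1];return k['fx']*q[0]/q[2]+k['cx'],k['fy']*q[1]/q[2]+k['cy']
E
python3 - <<'E'
from h import *
look('top','top0.png');look('scene','scene0.png')
for c in('top','scene'):
  for t in('bracket_left_centre','bracket_right_centre','tray_left_floor','tray_right_floor'):print(c,t,place(c,t))
s=state();print(s['ee_pos'],s['ee_rot'],s['time'],R.from_rotvec(s['ee_rot']).as_matrix().round(3))
print(viewer.calibration('top'))
E
```

```text
top bracket_left_centre [(0.6, array([448.3, -78.3,  13.4]))]
top bracket_right_centre [(0.71, array([474.5, 240.8,  11.9]))]
top tray_left_floor [(0.85, array([6.331e+02, 1.542e+02, 5.000e-01]))]
top tray_right_floor [(0.6, array([630.8, -48.2,   2.8]))]
scene bracket_left_centre [(0.6, array([447.2, -77.4,  16.8]))]
scene bracket_right_centre [(0.78, array([476.1, 243.1,  18.7]))]
scene tray_left_floor [(0.7, array([635.4, 162.4,   3.9]))]
scene tray_right_floor [(0.71, array([631.6, -44.2,   2.6]))]
[133.79643821 559.19742687 204.68581073] [ 3.67956590e-01  3.11996500e+00 -2.80305298e-05] 0.5 [[-0.973  0.233  0.   ]
 [ 0.233  0.973 -0.   ]
 [-0.    -0.    -1.   ]]
{'fx': 464.89061503647883, 'fy': 464.89061503647883, 'cx': 322.33909662663154, 'cy': 204.09352854342882, 'pose': array([[-2.03233908e-02, -9.89731998e-01,  1.41483326e-01,
         4.45005218e+02],
       [-9.99560312e-01,  2.31701115e-02,  1.85021512e-02,
         7.42184664e+01],
       [-2.15903555e-02, -1.41045091e-01, -9.89767720e-01,
         8.97962513e+02],
       [ 0.00000000e+00,  0.00000000e+00,  0.00000000e+00,
         1.00000000e+00]])}
```

View pics/top0.png

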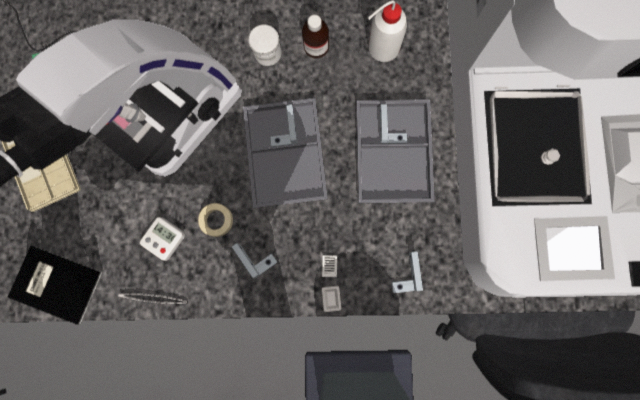

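View pics/scene0.png

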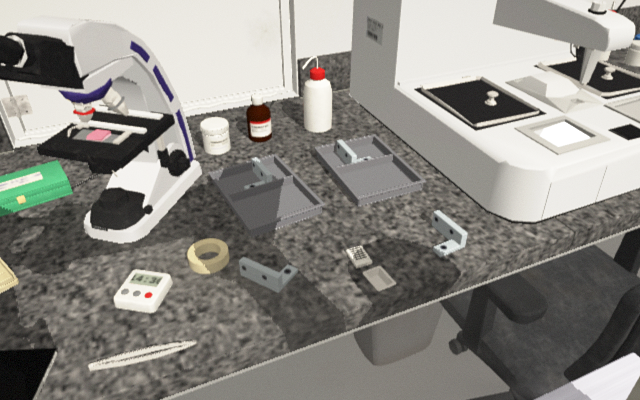

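Picture: the left tray (px 285,150) has a sample with its foot pointing left, the right tray (px 395,150) one pointing right. The loose bracket at px (255,262) has its foot to the right, so it is right-hand. The one at px (412,275) is left-hand. This agrees with the networks. Next I fit the exact poses from the masks.

```bash
cat >> h.py <<'E'
from scipy.optimize import minimize
def box(a,b,c,d,e,f):return np.array([[x,y,z] for x in(a,b) for y in(c,d) for z in(e,f)],float)
BL=[box(-44,28,-6,6,-15,15),box(-44,-24,-6,46,-15,-7)]
BR=[b*[1,-1,1] for b in BL]
TR=[box(-55,140,-68,68,-4,18)]
def sil(c,boxes,x,y,z,th,S=4):
    k=viewer.calibration(c);Pi=np.linalg.inv(k['pose']);m=np.zeros((400*S,640*S),np.uint8)
    Rz=R.from_euler('z',th).as_matrix()
    for b in boxes:
        q=(b@Rz.T+[x,y,z])@Pi[:3,:3].T+Pi[:3,3]
        p=np.c_[k['fx']*q[:,0]/q[:,2]+k['cx'],k['fy']*q[:,1]/q[:,2]+k['cy']]
        cv2.fillConvexPoly(m,cv2.convexHull(np.round((p+.5)*S).astype(np.int32)),1)
    return cv2.resize(m.astype(np.float32),(640,400),interpolation=cv2.INTER_AREA)
def fit(target,boxes,z,x0,ths,cams=('top','scene')):
    M={c:spotter.trace(c,target)[0]['pixels'].astype(np.float32) for c in cams}
    def cost(v,cs=cams):
        return sum(np.abs(sil(c,boxes,v[0],v[1],z,v[2])-M[c]).sum()/M[c].sum() for c in cs)
    best=min((minimize(cost,[x0[0],x0[1],t],method='Nelder-Mead',options=dict(initial_simplex=[[x0[0],x0[1],t],[x0[0]+6,x0[1],t],[x0[0],x0[1]+6,t],[x0[0],x0[1],t+.1]],xatol=.01,fatol=1e-4,maxiter=150)) for t in ths),key=lambda r:r.fun)
    return np.round([*best.x[:2],np.degrees(best.x[2]),best.fun],2),[round(float(cost(best.x,[c])),3) for c in cams]
E
python3 - <<'E'
from h import *
for c in('top','scene'):viewer.get_image(c)
print('BR',fit('bracket_right_centre',BR,15,(475,242),(.3,.6)))
print('BL',fit('bracket_left_centre',BL,15,(448,-78),(-.1,.2)))
print('TL',fit('tray_left_floor',TR,4,(634,158),(0.1,)))
print('TR',fit('tray_right_floor',TR,4,(631,-46),(0.,)))
E
```

```text
Traceback (most recent call last):
  File "h.py", line 28, in fit
    M={c:spotter.trace(c,target)[0]['pixels'].astype(np.float32) for c in cams}
         ~~~~~~~~~~~~~~~~~~~~~~~^^^
IndexError: list index out of range
```

```bash
python3 - <<'E'
s=open('h.py').read()
s=s.replace("    M={c:spotter.trace(c,target)[0]['pixels'].astype(np.float32) for c in cams}\n","""    M={}
    for c in cams:
        for _ in range(3):
            r=spotter.trace(c,target)
            if r: M[c]=r[0]['pixels'].astype(np.float32);break
            viewer.get_image(c)
    cams=list(M); print(target,cams)
    if not M: return None
""")
open('h.py','w').write(s)
E
python3 - <<'E'
from h import *
for c in('top','scene'):viewer.get_image(c)
print('BR',fit('bracket_right_centre',BR,15,(475,242),(.3,.6)))
print('BL',fit('bracket_left_centre',BL,15,(448,-78),(-.1,.2)))
print('TL',fit('tray_left_floor',TR,4,(634,158),(0.1,)))
print('TR',fit('tray_right_floor',TR,4,(631,-46),(0.,)))
print(state()['time'])
E
```

```text
bracket_right_centre ['top', 'scene']
BR (array([4.7366e+02, 2.4320e+02, 3.4410e+01, 2.9000e-01]), [0.117, 0.173])
bracket_left_centre ['top', 'scene']
BL (array([ 4.4988e+02, -7.8840e+01,  5.6100e+00,  2.4000e-01]), [0.118, 0.124])
tray_left_floor ['top', 'scene']
TL (array([6.359e+02, 1.604e+02, 5.490e+00, 1.000e-01]), [0.074, 0.029])
tray_right_floor ['top', 'scene']
TR (array([ 6.3385e+02, -4.9570e+01, -5.1000e-01,  1.1000e-01]), [0.077, 0.036])
1.2
```

Request:
{"op": "jog_arm", "data": {"plan": [{"az":-6.84},{"az":-6.84},{"az":-6.84},{"az":-6.84},{"az":-6.84},{"az":-6.84},{"az":-6.84},{"dx":-0.85,"dy":-3.77},{"dx":-0.85,"dy":-3.77},{"dx":-0.85,"dy":-3.77}]}}

```text
schema error: expected keys ax, ay, az, dx, dy, dz, gripper
```

Request:
{"op": "jog_arm", "data": {"plan": [{"dx":-0.85,"dy":-3.77,"dz":1},{"dx":-0.85,"dy":-3.77,"dz":1},{"dx":-0.85,"dy":-3.77,"dz":1},{"dx":-0.85,"dy":-3.77,"dz":1},{"dx":-0.85,"dy":-3.77,"dz":1},{"dx":-0.85,"dy":-3.77,"dz":1},{"dx":-0.85,"dy":-3.77,"dz":1},{"dx":-0.85,"dy":-3.77,"dz":1},{"dx":-0.85,"dy":-3.77,"dz":1},{"dz":1}]}}

```text
schema error: expected keys ax, ay, az, dx, dy, dz, gripper
```

```bash
cat >> h.py <<'E'
def go(x,y,z,barth):
    "shift in tool axes (cm) AFTER turning, and turn about tool z (deg), for TCP at x,y,z with fingers across a bar at barth deg"
    s=state();M=R.from_rotvec(s['ee_rot']).as_matrix();a=np.degrees(np.arctan2(M[1,1],M[0,1]))
    t=(barth+90-a+90)%180-90
    N=R.from_euler('z',t,degrees=True).as_matrix()@M
    d=np.array([x,y,z])-s['ee_pos']
    print('pos',s['ee_pos'].round(1),'tilt',(M[:,2]).round(4),'t',s['time'],'az',round(-t,2),'d(after turn)',(N.T@d/10).round(2),'F',np.round(s['force'],1),'open',round(s['opening'],3),'grip',round(s['grasp_force'],1),'q',np.round(s['qpos'],2))
E
python3 - <<'E'
from h import *
go(473.7,243.2,4,34.4)
look('top','top1.png')
E
```

```text
pos [133.8 559.2 204.7] tilt [-0. -0. -1.] t 1.2 az -47.86 d(after turn) [-10.2  -45.28  20.07] F [-0.1  0.4 -0.1] open 1.001 grip 0.0 q [ 1.13  0.16  1.6   0.    1.39 -0.21]
```

View pics/top1.png

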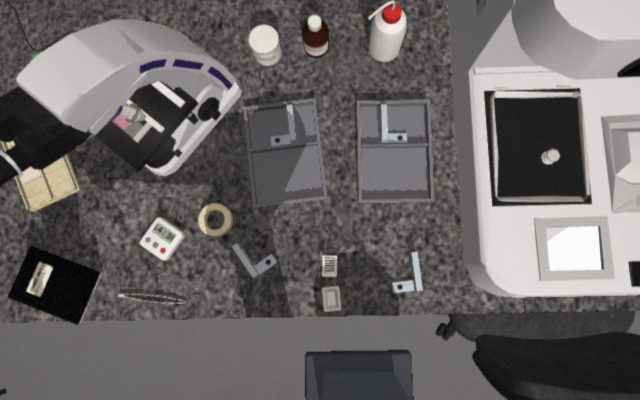

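The picture is unchanged because both moves were refused: every row needs all the keys.

Request:
{"op": "jog_arm", "data": {"plan": [{"ax":0,"ay":0,"az":-6.84,"dx":0,"dy":0,"dz":0,"gripper":1},{"ax":0,"ay":0,"az":-6.84,"dx":0,"dy":0,"dz":0,"gripper":1},{"ax":0,"ay":0,"az":-6.84,"dx":0,"dy":0,"dz":0,"gripper":1},{"ax":0,"ay":0,"az":-6.84,"dx":0,"dy":0,"dz":0,"gripper":1},{"ax":0,"ay":0,"az":-6.84,"dx":0,"dy":0,"dz":0,"gripper":1},{"ax":0,"ay":0,"az":-6.84,"dx":0,"dy":0,"dz":0,"gripper":1},{"ax":0,"ay":0,"az":-6.84,"dx":0,"dy":0,"dz":0,"gripper":1},{"ax":0,"ay":0,"az":0,"dx":-0.85,"dy":-3.77,"dz":0,"gripper":1},{"ax":0,"ay":0,"az":0,"dx":-0.85,"dy":-3.77,"dz":0,"gripper":1},{"ax":0,"ay":0,"az":0,"dx":-0.85,"dy":-3.77,"dz":0,"gripper":1}]}}

```text
time: 2.08
ee_pos: [219.2, 479.5, 204.7]
ee_rot: [-0.933, 3.0, 0.0]
force: [0.3, 0.3, 0.8]
opening: 0.999
grasp_force: 0.0
```

Request:
{"op": "jog_arm", "data": {"plan": [{"ax":0,"ay":0,"az":0,"dx":-0.85,"dy":-3.77,"dz":1,"gripper":1},{"ax":0,"ay":0,"az":0,"dx":-0.85,"dy":-3.77,"dz":1,"gripper":1},{"ax":0,"ay":0,"az":0,"dx":-0.85,"dy":-3.77,"dz":1,"gripper":1},{"ax":0,"ay":0,"az":0,"dx":-0.85,"dy":-3.77,"dz":1,"gripper":1},{"ax":0,"ay":0,"az":0,"dx":-0.85,"dy":-3.77,"dz":1,"gripper":1},{"ax":0,"ay":0,"az":0,"dx":-0.85,"dy":-3.77,"dz":1,"gripper":1},{"ax":0,"ay":0,"az":0,"dx":-0.85,"dy":-3.77,"dz":1,"gripper":1},{"ax":0,"ay":0,"az":0,"dx":-0.85,"dy":-3.77,"dz":1,"gripper":1},{"ax":0,"ay":0,"az":0,"dx":-0.85,"dy":-3.77,"dz":1,"gripper":1},{"ax":0,"ay":0,"az":0,"dx":0,"dy":0,"dz":1,"gripper":1}]}}

```text
time: 2.92
ee_pos: [478.7, 239.3, 105.0]
ee_rot: [-0.92, 3.0, -0.004]
force: [-0.5, 0.9, 0.6]
opening: 1.002
grasp_force: 0.0
```

Run:
```python
from h import *
go(473.7,243.2,4,34.4)
look('scene','scene1.png')
```

```text
pos [478.7 239.3 105. ] tilt [ 0.0042 -0.0013 -1.    ] t 2.9167 az -0.3 d(after turn) [ 0.22  0.64 10.1 ] F [-0.5  0.9  0.6] open 1.002 grip 0.0 q [ 0.24  0.15  1.81 -0.    1.18 -1.93]
```

View pics/scene1.png

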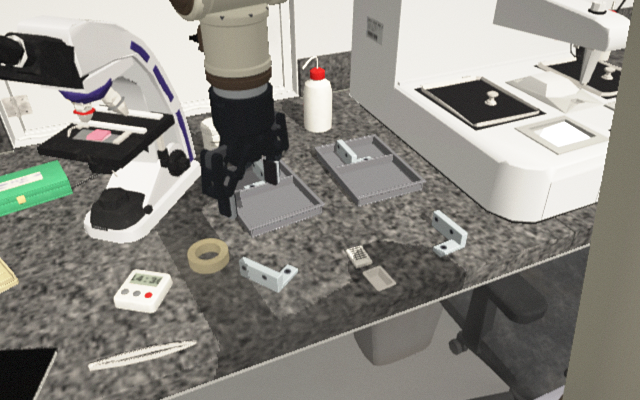

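The gripper sits above the right-hand bracket (bracket at px 265,272, fingertips about px 225,210, raised by the height). I'll check the projection and settle.

Request:
{"op": "jog_arm", "data": {"plan": [{"ax":0,"ay":0,"az":0,"dx":0,"dy":0,"dz":1,"gripper":1},{"ax":0,"ay":0,"az":0,"dx":0,"dy":0,"dz":1,"gripper":1},{"ax":0,"ay":0,"az":0,"dx":0,"dy":0,"dz":1,"gripper":1},{"ax":0,"ay":0,"az":0,"dx":0,"dy":0,"dz":1,"gripper":1},{"ax":0,"ay":0,"az":0,"dx":0,"dy":0,"dz":0,"gripper":1},{"ax":0,"ay":0,"az":0,"dx":0,"dy":0,"dz":0,"gripper":1},{"ax":0,"ay":0,"az":0,"dx":0,"dy":0,"dz":0,"gripper":1},{"ax":0,"ay":0,"az":0,"dx":0,"dy":0,"dz":0,"gripper":1},{"ax":0,"ay":0,"az":0,"dx":0,"dy":0,"dz":0,"gripper":1},{"ax":0,"ay":0,"az":0,"dx":0,"dy":0,"dz":0,"gripper":1}]}}

```text
time: 3.8
ee_pos: [474.1, 243.8, 65.2]
ee_rot: [-0.929, 3.0, -0.0]
force: [-0.1, -1.0, 0.5]
opening: 1.0
grasp_force: 0.0
```

Run:
```python
from h import *
go(473.7,243.2,4,34.4)
s=state();print(topix('scene',s['ee_pos']),topix('top',s['ee_pos']))
im=look('scene','s2.png');t=look('top','t2.png')
cv2.imwrite('pics/c2.png',np.hstack([cv2.resize(im[190:310,170:330],(400,300)),cv2.resize(t[200:320,180:340],(400,300))])[:,:,::-1])
```

```text
pos [474.1 243.8  65.2] tilt [ 1.e-03  2.e-04 -1.e+00] t 3.8 az 0.03 d(after turn) [ 0.07 -0.03  6.12] F [-0.1 -1.   0.5] open 1.0 grip 0.0 q [ 0.25  0.2   1.84 -0.    1.1  -1.92]
(np.float64(254.92588420625776), np.float64(246.56620358120523)) (np.float64(237.2731474956749), np.float64(255.8590936873507))
```

View pics/c2.png

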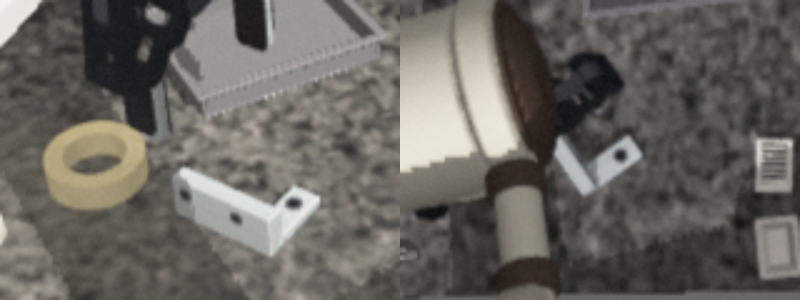

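Request:
{"op": "jog_arm", "data": {"plan": [{"ax":0,"ay":0,"az":0,"dx":0.05,"dy":0,"dz":1.0,"gripper":0.3},{"ax":0,"ay":0,"az":0,"dx":0,"dy":0,"dz":1.0,"gripper":0.3},{"ax":0,"ay":0,"az":0,"dx":0,"dy":0,"dz":1.0,"gripper":0.3},{"ax":0,"ay":0,"az":0,"dx":0,"dy":0,"dz":1.0,"gripper":0.3},{"ax":0,"ay":0,"az":0,"dx":0,"dy":0,"dz":1.0,"gripper":0.3},{"ax":0,"ay":0,"az":0,"dx":0,"dy":0,"dz":0.6,"gripper":0.3},{"ax":0,"ay":0,"az":0,"dx":0,"dy":0,"dz":0.5,"gripper":0.3},{"ax":0,"ay":0,"az":0,"dx":0,"dy":0,"dz":0,"gripper":0.3},{"ax":0,"ay":0,"az":0,"dx":0,"dy":0,"dz":0,"gripper":0.3},{"ax":0,"ay":0,"az":0,"dx":0,"dy":0,"dz":0,"gripper":0.3}]}}

```text
time: 4.73
ee_pos: [473.8, 243.6, 4.2]
ee_rot: [-0.929, 3.0, -0.0]
force: [0.4, -0.4, 0.3]
opening: 0.649
grasp_force: 0.0
```

Run:
```python
from h import *
go(473.7,243.2,4,34.4)
im=look('scene','s3.png');t=look('top','t3.png')
cv2.imwrite('pics/c3.png',np.hstack([cv2.resize(im[190:310,170:330],(400,300)),cv2.resize(t[200:320,180:340],(400,300))])[:,:,::-1])
```

```text
pos [473.8 243.6   4.2] tilt [ 1.1e-03  2.0e-04 -1.0e+00] t 4.7333 az 0.03 d(after turn) [ 0.03 -0.02  0.02] F [ 0.4 -0.4  0.3] open 0.649 grip 0.0 q [ 0.25  0.3   1.86 -0.    0.98 -1.92]
```

View pics/c3.png

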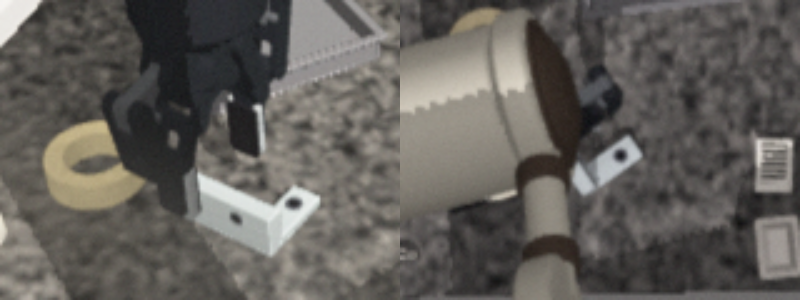

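The fingers are near the bar: near finger tip at crop (180,210), far finger at (247,150). I'll compare that with projections before closing.

Run:
```python
from h import *
s=state();M=R.from_rotvec(s['ee_rot']).as_matrix()
c=lambda p:np.round((np.array(topix('scene',p))-[170,190])*2.5)
for z in (0,6,10,15):
  for k in(1,-1):
    print(z,k,c(s['ee_pos']+M@[0,k*(27.6+4),-z]),end=' ')
  print()
Rz=R.from_euler('z',34.4,degrees=True).as_matrix()
for p in([-44,0,15],[28,0,15],[0,0,15],[0,0,0],[-44,-6,-15],[28,6,-15]):print(p,c(np.array([473.7,243.2,15])+Rz@p))
```

```text
0 1 [188. 251.] 0 -1 [252. 188.] 
6 1 [187. 244.] 6 -1 [252. 180.] 
10 1 [186. 239.] 10 -1 [251. 176.] 
15 1 [186. 233.] 15 -1 [251. 169.] 
[-44, 0, 15] [279. 214.]
[28, 0, 15] [181. 170.]
[0, 0, 15] [218. 187.]
[0, 0, 0] [220. 205.]
[-44, -6, -15] [288. 245.]
[28, 6, -15] [180. 213.]
```

Run:
```python
from h import *
s=state();M=R.from_rotvec(s['ee_rot']).as_matrix()
for h in(0,20,40,60):print(h,[np.round(topix('top',s['ee_pos']+M@[x,-y,-h]),0) for x in(-11,11) for y in(28,42)])
Rz=R.from_euler('z',34.4,degrees=True).as_matrix()
t=cv2.imread('pics/t3.png');im=cv2.imread('pics/s3.png')
def draw(i,cam,ps,col):
    for p in ps:
        u=topix(cam,p);cv2.circle(i,(int(u[0]*5+2),int(u[1]*5+2)),4,col,-1)
out=[]
for cam,i,o in(('top',t,(215,210)),('scene',im,(200,205))):
    i=cv2.resize(i,None,fx=5,fy=5)
    for b,col in zip(BR,((0,0,255),(0,255,0))):draw(i,cam,b@Rz.T+[473.7,243.2,15],col)
    draw(i,cam,[s['ee_pos']],(255,0,255))
    draw(i,cam,[s['ee_pos']+M@[x,k*28,-5] for x in(-11,11) for k in(1,-1)],(255,255,0))
    out.append(i[o[1]*5:o[1]*5+500,o[0]*5:o[0]*5+400])
cv2.imwrite('pics/c4.png',np.hstack(out))
```

```text
0 [array([253., 244.]), array([259., 240.]), array([259., 253.]), array([265., 249.])]
20 [array([251., 243.]), array([257., 239.]), array([257., 253.]), array([264., 248.])]
40 [array([249., 243.]), array([255., 238.]), array([256., 252.]), array([262., 248.])]
60 [array([247., 242.]), array([253., 237.]), array([254., 252.]), array([260., 247.])]
```

View pics/c4.png

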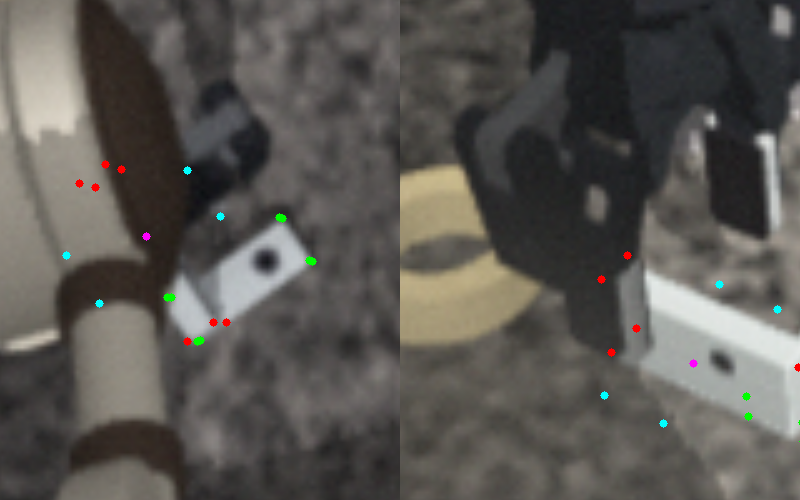

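Both cameras show the fingers about 30 mm higher than the reported TCP suggests. I'll rise, shut the fingers in free air, and compare the visible tip with the reported TCP.

Request:
{"op": "jog_arm", "data": {"plan": [{"ax":0,"ay":0,"az":0,"dx":0,"dy":0,"dz":-2,"gripper":0.3},{"ax":0,"ay":0,"az":0,"dx":0,"dy":0,"dz":-2,"gripper":0.3},{"ax":0,"ay":0,"az":0,"dx":0,"dy":0,"dz":-2,"gripper":0.3},{"ax":0,"ay":0,"az":0,"dx":0,"dy":0,"dz":-2,"gripper":-1},{"ax":0,"ay":0,"az":0,"dx":0,"dy":0,"dz":0,"gripper":-1},{"ax":0,"ay":0,"az":0,"dx":0,"dy":0,"dz":0,"gripper":-1},{"ax":0,"ay":0,"az":0,"dx":0,"dy":0,"dz":0,"gripper":-1},{"ax":0,"ay":0,"az":0,"dx":0,"dy":0,"dz":0,"gripper":-1},{"ax":0,"ay":0,"az":0,"dx":0,"dy":0,"dz":0,"gripper":-1},{"ax":0,"ay":0,"az":0,"dx":0,"dy":0,"dz":0,"gripper":-1}]}}

```text
time: 5.67
ee_pos: [472.5, 243.2, 82.6]
ee_rot: [0.929, -2.999, -0.0]
force: [0.1, 0.0, -0.9]
opening: -0.001
grasp_force: 0.0
```

Run:
```python
from h import *
go(473.7,243.2,4,34.4)
s=state();M=R.from_rotvec(s['ee_rot']).as_matrix()
look('top','t5.png');look('scene','s5.png')
out=[]
for cam,f,o in(('top','t5',(200,190)),('scene','s5',(190,165))):
    i=cv2.resize(cv2.imread(f'pics/{f}.png'),None,fx=4,fy=4)
    for h,col in((0,(255,0,255)),(19,(0,255,0)),(40,(0,255,255)),(73,(255,255,0))):
        u=topix(cam,s['ee_pos']+M@[0,0,-h]);print(cam,h,np.round(u,1));cv2.circle(i,(int(u[0]*4+2),int(u[1]*4+2)),4,col,-1)
    out.append(i[o[1]*4:o[1]*4+560,o[0]*4:o[0]*4+400])
cv2.imwrite('pics/c5.png',np.hstack(out))
```

```text
pos [472.5 243.2  82.6] tilt [-2.e-03 -5.e-04 -1.e+00] t 5.6667 az 0.02 d(after turn) [-0.11 -0.07  7.86] F [ 0.1  0.  -0.9] open -0.001 grip 0.0 q [ 0.25  0.18  1.83  0.    1.14 -1.92]
top 0 [235.6 256.5]
top 19 [233.3 256.1]
top 40 [230.6 255.7]
top 73 [226.2 255. ]
scene 0 [254.7 237.8]
scene 19 [253.6 227.3]
scene 40 [252.3 215.3]
scene 73 [250.2 195.6]
```

View pics/c5.png

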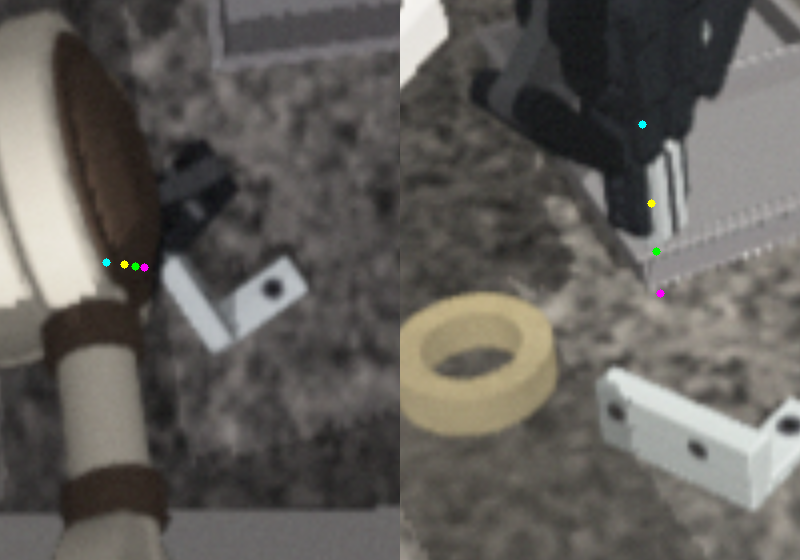

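The shut tips show at crop (663,236), about 15 px above the projected TCP, which is roughly 25 mm higher. I'll check the robot's own numbers, then straddle the bar again and settle the height by cautious descent while watching the force.

Run:
```python
from h import *
print(bot.grip_depth,[a for a in dir(bot) if a[0]!='_'])
for p in ((0,0,-26),(26,0,0),(13,0,-13)): print(p, np.round(topix('scene',state()['ee_pos']-np.array(p)*[-1,-1,1]),1))
```

```text
18.700000000000003 ['Unreachable', 'grip_depth']
(0, 0, -26) [253. 223.]
(26, 0, 0) [249.1 227. ]
(13, 0, -13) [251. 225.]
```

Request:
{"op": "jog_arm", "data": {"plan": [{"ax":0,"ay":0,"az":0,"dx":0,"dy":0,"dz":0,"gripper":0.3},{"ax":0,"ay":0,"az":0,"dx":0,"dy":0,"dz":0,"gripper":0.3},{"ax":0,"ay":0,"az":0,"dx":0,"dy":0,"dz":0,"gripper":0.3},{"ax":0,"ay":0,"az":0,"dx":0,"dy":0,"dz":2,"gripper":0.3},{"ax":0,"ay":0,"az":0,"dx":0,"dy":0,"dz":2,"gripper":0.3},{"ax":0,"ay":0,"az":0,"dx":0,"dy":0,"dz":2,"gripper":0.3},{"ax":0,"ay":0,"az":0,"dx":0,"dy":0,"dz":1.5,"gripper":0.3},{"ax":0,"ay":0,"az":0,"dx":0,"dy":0,"dz":0.5,"gripper":0.3},{"ax":0,"ay":0,"az":0,"dx":0,"dy":0,"dz":0,"gripper":0.3},{"ax":0,"ay":0,"az":0,"dx":0,"dy":0,"dz":0,"gripper":0.3}]}}

```text
time: 6.6
ee_pos: [473.7, 243.5, 4.2]
ee_rot: [-0.93, 3.0, -0.0]
force: [0.6, 0.5, 0.4]
opening: 0.649
grasp_force: 0.0
```

Request:
{"op": "jog_arm", "data": {"plan": [{"ax":0,"ay":0,"az":0,"dx":0,"dy":0,"dz":0.2,"gripper":0.3},{"ax":0,"ay":0,"az":0,"dx":0,"dy":0,"dz":0.2,"gripper":0.3},{"ax":0,"ay":0,"az":0,"dx":0,"dy":0,"dz":0.2,"gripper":0.3},{"ax":0,"ay":0,"az":0,"dx":0,"dy":0,"dz":0.2,"gripper":0.3},{"ax":0,"ay":0,"az":0,"dx":0,"dy":0,"dz":0,"gripper":0.3},{"ax":0,"ay":0,"az":0,"dx":0,"dy":0,"dz":0,"gripper":0.3},{"ax":0,"ay":0,"az":0,"dx":0,"dy":0,"dz":0,"gripper":0.3},{"ax":0,"ay":0,"az":0,"dx":0,"dy":0,"dz":0,"gripper":0.3},{"ax":0,"ay":0,"az":0,"dx":0,"dy":0,"dz":0,"gripper":0.3},{"ax":0,"ay":0,"az":0,"dx":0,"dy":0,"dz":0,"gripper":0.3}]}}

```text
time: 7.43
ee_pos: [473.3, 243.5, -4.2]
ee_rot: [-0.93, 3.001, 0.0]
force: [0.3, 0.3, 0.4]
opening: 0.649
grasp_force: 0.0
```

Request:
{"op": "jog_arm", "data": {"plan": [{"ax":0,"ay":0,"az":0,"dx":0,"dy":0,"dz":0.1,"gripper":0.3},{"ax":0,"ay":0,"az":0,"dx":0,"dy":0,"dz":0.1,"gripper":0.3},{"ax":0,"ay":0,"az":0,"dx":0,"dy":0,"dz":0.1,"gripper":0.3},{"ax":0,"ay":0,"az":0,"dx":0,"dy":0,"dz":0.1,"gripper":0.3},{"ax":0,"ay":0,"az":0,"dx":0,"dy":0,"dz":0.1,"gripper":0.3},{"ax":0,"ay":0,"az":0,"dx":0,"dy":0,"dz":0.1,"gripper":0.3},{"ax":0,"ay":0,"az":0,"dx":0,"dy":0,"dz":0,"gripper":0.3},{"ax":0,"ay":0,"az":0,"dx":0,"dy":0,"dz":0,"gripper":0.3},{"ax":0,"ay":0,"az":0,"dx":0,"dy":0,"dz":0,"gripper":0.3},{"ax":0,"ay":0,"az":0,"dx":0,"dy":0,"dz":0,"gripper":0.3}]}}

```text
time: 8.27
ee_pos: [473.3, 243.5, -10.2]
ee_rot: [-0.93, 3.001, 0.0]
force: [-0.8, 0.4, 0.3]
opening: 0.65
grasp_force: 0.0
```

Run:
```python
from h import *
go(473.7,243.2,4,34.4)
s=state();M=R.from_rotvec(s['ee_rot']).as_matrix()
look('top','t6.png');look('scene','s6.png')
out=[]
for cam,f,o in(('top','t6',(200,190)),('scene','s6',(190,185))):
    i=cv2.resize(cv2.imread(f'pics/{f}.png'),None,fx=4,fy=4)
    out.append(i[o[1]*4:o[1]*4+500,o[0]*4:o[0]*4+400])
cv2.imwrite('pics/c6.png',np.hstack(out))
```

```text
pos [473.3 243.5 -10.2] tilt [ 1.e-04  1.e-04 -1.e+00] t 8.2667 az 0.03 d(after turn) [-0.02 -0.04 -1.42] F [-0.8  0.4  0.3] open 0.65 grip 0.0 q [ 0.25  0.33  1.86  0.    0.95 -1.92]
```

View pics/c6.png

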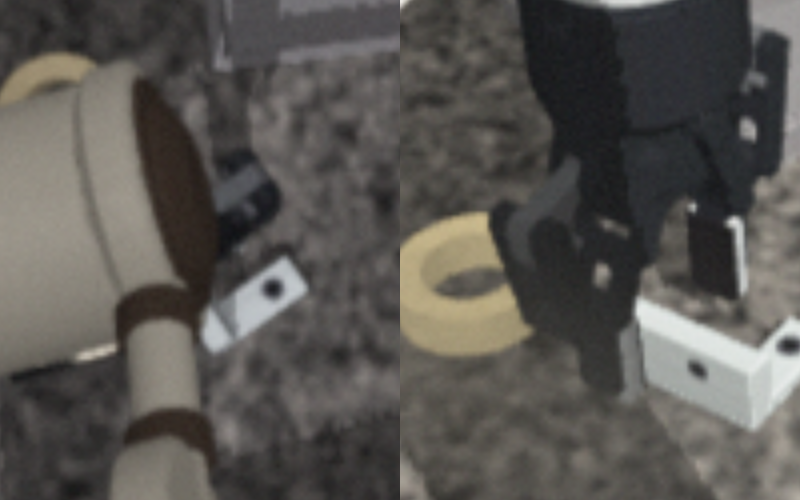

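With no contact at a reported -10 mm, the reported TCP height is biased, as the picture suggests. I'll keep descending in small steps until light contact.

Request:
{"op": "jog_arm", "data": {"plan": [{"ax":0,"ay":0,"az":0,"dx":0,"dy":0,"dz":0.1,"gripper":0.3},{"ax":0,"ay":0,"az":0,"dx":0,"dy":0,"dz":0.1,"gripper":0.3},{"ax":0,"ay":0,"az":0,"dx":0,"dy":0,"dz":0.1,"gripper":0.3},{"ax":0,"ay":0,"az":0,"dx":0,"dy":0,"dz":0.1,"gripper":0.3},{"ax":0,"ay":0,"az":0,"dx":0,"dy":0,"dz":0.1,"gripper":0.3},{"ax":0,"ay":0,"az":0,"dx":0,"dy":0,"dz":0.1,"gripper":0.3},{"ax":0,"ay":0,"az":0,"dx":0,"dy":0,"dz":0.1,"gripper":0.3},{"ax":0,"ay":0,"az":0,"dx":0,"dy":0,"dz":0,"gripper":0.3},{"ax":0,"ay":0,"az":0,"dx":0,"dy":0,"dz":0,"gripper":0.3},{"ax":0,"ay":0,"az":0,"dx":0,"dy":0,"dz":0,"gripper":0.3}]}}

```text
time: 9.2
ee_pos: [473.3, 243.4, -17.3]
ee_rot: [-0.93, 3.001, 0.0]
force: [-0.1, -0.2, -0.3]
opening: 0.651
grasp_force: 0.0
```

Request:
{"op": "jog_arm", "data": {"plan": [{"ax":0,"ay":0,"az":0,"dx":0,"dy":0,"dz":0.1,"gripper":0.3},{"ax":0,"ay":0,"az":0,"dx":0,"dy":0,"dz":0.1,"gripper":0.3},{"ax":0,"ay":0,"az":0,"dx":0,"dy":0,"dz":0.1,"gripper":0.3},{"ax":0,"ay":0,"az":0,"dx":0,"dy":0,"dz":0.1,"gripper":0.3},{"ax":0,"ay":0,"az":0,"dx":0,"dy":0,"dz":0,"gripper":0.3},{"ax":0,"ay":0,"az":0,"dx":0,"dy":0,"dz":0,"gripper":0.3},{"ax":0,"ay":0,"az":0,"dx":0,"dy":0,"dz":0,"gripper":0.3},{"ax":0,"ay":0,"az":0,"dx":0,"dy":0,"dz":0,"gripper":0.3},{"ax":0,"ay":0,"az":0,"dx":0,"dy":0,"dz":0,"gripper":0.3},{"ax":0,"ay":0,"az":0,"dx":0,"dy":0,"dz":0,"gripper":0.3}]}}

```text
time: 10.03
ee_pos: [473.3, 243.4, -21.2]
ee_rot: [-0.93, 3.001, -0.0]
force: [-0.4, 0.2, -0.3]
opening: 0.645
grasp_force: 0.0
```

Run:
```python
from h import *
go(473.7,243.2,-20,34.4)
s=state();M=R.from_rotvec(s['ee_rot']).as_matrix();k=viewer.calibration('scene');print(np.array(k['pose'])[:3,3])
# bias candidates from the far-pad corners seen in s6 (TCP -10.2) and the shut tip seen in s5 (TCP 82.6)
from scipy.optimize import least_squares
T6=np.array([473.3,243.5,-10.2]);T5=np.array([472.5,243.2,82.6])
for bz in(10,15,20,25,30):
  f=lambda b:np.r_[np.array(topix('scene',T6+[b[0],b[1],bz]+M@[11,-27.6,-6]))-[262.5,255],np.array(topix('scene',T6+[b[0],b[1],bz]+M@[-11,-27.6,-6]))-[275.5,260],np.array(topix('scene',T5+[b[0],b[1],bz]))-[255.75,224]]
  r=least_squares(f,[0,0]);print(bz,r.x.round(1),r.fun.round(1))
```

```text
pos [473.3 243.4 -21.2] tilt [ 1.e-04  0.e+00 -1.e+00] t 10.0333 az 0.03 d(after turn) [-0.02 -0.04 -0.12] F [-0.4  0.2 -0.3] open 0.645 grip 0.0 q [ 0.25  0.35  1.87  0.    0.93 -1.92]
[-70.24421252 377.58199043 541.64082352]
10 [18.6 -6.6] [ 12.7   4.9 -11.6  -5.   -1.2  -0.4]
15 [13.  -5.1] [ 12.8   5.  -11.6  -4.9  -1.3  -0.6]
20 [ 7.3 -3.5] [ 12.9   5.2 -11.6  -4.8  -1.4  -0.9]
25 [ 1.6 -2. ] [ 13.    5.3 -11.6  -4.7  -1.5  -1.1]
30 [-4.  -0.5] [ 13.2   5.5 -11.6  -4.6  -1.6  -1.4]
```

Request:
{"op": "jog_arm", "data": {"plan": [{"ax":0,"ay":0,"az":0,"dx":0,"dy":0,"dz":0.1,"gripper":0.3},{"ax":0,"ay":0,"az":0,"dx":0,"dy":0,"dz":0.1,"gripper":0.3},{"ax":0,"ay":0,"az":0,"dx":0,"dy":0,"dz":0.1,"gripper":0.3},{"ax":0,"ay":0,"az":0,"dx":0,"dy":0,"dz":0.1,"gripper":0.3},{"ax":0,"ay":0,"az":0,"dx":0,"dy":0,"dz":0,"gripper":0.3},{"ax":0,"ay":0,"az":0,"dx":0,"dy":0,"dz":0,"gripper":0.3},{"ax":0,"ay":0,"az":0,"dx":0,"dy":0,"dz":0,"gripper":0.3},{"ax":0,"ay":0,"az":0,"dx":0,"dy":0,"dz":0,"gripper":0.3},{"ax":0,"ay":0,"az":0,"dx":0,"dy":0,"dz":0,"gripper":0.3},{"ax":0,"ay":0,"az":0,"dx":0,"dy":0,"dz":0,"gripper":0.3}]}}

```text
time: 10.87
ee_pos: [473.3, 243.4, -25.3]
ee_rot: [-0.93, 3.001, -0.0]
force: [-0.3, -0.9, 0.2]
opening: 0.651
grasp_force: 0.0
```

Request:
{"op": "jog_arm", "data": {"plan": [{"ax":0,"ay":0,"az":0,"dx":0,"dy":0,"dz":0.1,"gripper":0.3},{"ax":0,"ay":0,"az":0,"dx":0,"dy":0,"dz":0.1,"gripper":0.3},{"ax":0,"ay":0,"az":0,"dx":0,"dy":0,"dz":0,"gripper":0.3},{"ax":0,"ay":0,"az":0,"dx":0,"dy":0,"dz":0,"gripper":0.3},{"ax":0,"ay":0,"az":0,"dx":0,"dy":0,"dz":0,"gripper":0.3},{"ax":0,"ay":0,"az":0,"dx":0,"dy":0,"dz":0,"gripper":0.3},{"ax":0,"ay":0,"az":0,"dx":0,"dy":0,"dz":0,"gripper":0.3},{"ax":0,"ay":0,"az":0,"dx":0,"dy":0,"dz":0,"gripper":0.3},{"ax":0,"ay":0,"az":0,"dx":0,"dy":0,"dz":0,"gripper":0.3},{"ax":0,"ay":0,"az":0,"dx":0,"dy":0,"dz":0,"gripper":0.3}]}}

```text
time: 11.7
ee_pos: [473.3, 243.4, -27.3]
ee_rot: [-0.93, 3.001, -0.0]
force: [-0.1, -0.0, 0.5]
opening: 0.65
grasp_force: 0.0
```

Request:
{"op": "jog_arm", "data": {"plan": [{"ax":0,"ay":0,"az":0,"dx":0,"dy":0,"dz":-0.4,"gripper":0.3},{"ax":0,"ay":0,"az":0,"dx":0,"dy":0,"dz":0,"gripper":0},{"ax":0,"ay":0,"az":0,"dx":0,"dy":0,"dz":0,"gripper":-0.3},{"ax":0,"ay":0,"az":0,"dx":0,"dy":0,"dz":0,"gripper":-0.5},{"ax":0,"ay":0,"az":0,"dx":0,"dy":0,"dz":0,"gripper":-1},{"ax":0,"ay":0,"az":0,"dx":0,"dy":0,"dz":0,"gripper":-1},{"ax":0,"ay":0,"az":0,"dx":0,"dy":0,"dz":0,"gripper":-1},{"ax":0,"ay":0,"az":0,"dx":0,"dy":0,"dz":0,"gripper":-1},{"ax":0,"ay":0,"az":0,"dx":0,"dy":0,"dz":0,"gripper":-1},{"ax":0,"ay":0,"az":0,"dx":0,"dy":0,"dz":0,"gripper":-1}]}}

```text
time: 12.53
ee_pos: [473.5, 243.5, -23.1]
ee_rot: [-0.93, 3.0, 0.0]
force: [-0.9, 1.1, 2.7]
opening: 0.127
grasp_force: 59.0
```

Gripped: 59 N, opening about 11 mm. I'll lift, turn, and carry it to above the right tray.

Request:
{"op": "jog_arm", "data": {"plan": [{"ax":0,"ay":0,"az":0,"dx":0,"dy":0,"dz":-1,"gripper":-1},{"ax":0,"ay":0,"az":0,"dx":0,"dy":0,"dz":-1.5,"gripper":-1},{"ax":0,"ay":0,"az":0,"dx":0,"dy":0,"dz":-2,"gripper":-1},{"ax":0,"ay":0,"az":0,"dx":0,"dy":0,"dz":-2,"gripper":-1},{"ax":0,"ay":0,"az":0,"dx":0,"dy":0,"dz":-1.5,"gripper":-1},{"ax":0,"ay":0,"az":6.98,"dx":0,"dy":0,"dz":0,"gripper":-1},{"ax":0,"ay":0,"az":6.98,"dx":0,"dy":0,"dz":0,"gripper":-1},{"ax":0,"ay":0,"az":6.98,"dx":0,"dy":0,"dz":0,"gripper":-1},{"ax":0,"ay":0,"az":6.98,"dx":0,"dy":0,"dz":0,"gripper":-1},{"ax":0,"ay":0,"az":6.98,"dx":0,"dy":0,"dz":0,"gripper":-1}]}}

```text
time: 13.37
ee_pos: [472.8, 243.3, 56.9]
ee_rot: [-0.022, -3.141, 0.0]
force: [0.9, -0.2, -0.9]
opening: 0.131
grasp_force: 58.4
```

Request:
{"op": "jog_arm", "data": {"plan": [{"ax":0,"ay":0,"az":0,"dx":-2,"dy":-3.2,"dz":0,"gripper":-1},{"ax":0,"ay":0,"az":0,"dx":-2.15,"dy":-3.5,"dz":0,"gripper":-1},{"ax":0,"ay":0,"az":0,"dx":-2.15,"dy":-3.5,"dz":0,"gripper":-1},{"ax":0,"ay":0,"az":0,"dx":-2.15,"dy":-3.5,"dz":0,"gripper":-1},{"ax":0,"ay":0,"az":0,"dx":-2.15,"dy":-3.5,"dz":0,"gripper":-1},{"ax":0,"ay":0,"az":0,"dx":-2.15,"dy":-3.5,"dz":0,"gripper":-1},{"ax":0,"ay":0,"az":0,"dx":-2.15,"dy":-3.5,"dz":0,"gripper":-1},{"ax":0,"ay":0,"az":0,"dx":-2.15,"dy":-3.5,"dz":0,"gripper":-1},{"ax":0,"ay":0,"az":0,"dx":0,"dy":0,"dz":0,"gripper":-1},{"ax":0,"ay":0,"az":0,"dx":0,"dy":0,"dz":0,"gripper":-1}]}}

```text
time: 14.2
ee_pos: [641.9, -37.1, 56.7]
ee_rot: [-0.018, -3.141, -0.0]
force: [-0.7, 0.9, -0.4]
opening: 0.128
grasp_force: 58.8
```

Request:
{"op": "jog_arm", "data": {"plan": [{"ax":0,"ay":0,"az":0,"dx":0,"dy":0,"dz":0,"gripper":-1},{"ax":0,"ay":0,"az":0,"dx":0,"dy":0,"dz":0,"gripper":-1},{"ax":0,"ay":0,"az":0,"dx":0,"dy":0,"dz":0,"gripper":-1},{"ax":0,"ay":0,"az":0,"dx":0,"dy":0,"dz":0,"gripper":-1},{"ax":0,"ay":0,"az":0,"dx":0,"dy":0,"dz":0,"gripper":-1},{"ax":0,"ay":0,"az":0,"dx":0,"dy":0,"dz":0,"gripper":-1},{"ax":0,"ay":0,"az":0,"dx":0,"dy":0,"dz":0,"gripper":-1},{"ax":0,"ay":0,"az":0,"dx":0,"dy":0,"dz":0,"gripper":-1},{"ax":0,"ay":0,"az":0,"dx":0,"dy":0,"dz":0,"gripper":-1},{"ax":0,"ay":0,"az":0,"dx":0,"dy":0,"dz":0,"gripper":-1}]}}

```text
time: 15.03
ee_pos: [641.5, -35.0, 56.7]
ee_rot: [-0.013, -3.142, 0.0]
force: [-0.7, -0.4, -1.0]
opening: 0.133
grasp_force: 58.8
```

Run:
```python
from h import *
go(642,-35.6,57,-0.5)
look('top','t7.png');look('scene','s7.png')
for c in('top','scene'):print(c,place(c,'bracket_right_centre'),place(c,'bracket_left_centre'))
r=spotter.trace('scene','bracket_right_centre')
for d in r:
    p=d['pixels'];ys,xs=np.nonzero(p);print(d['confidence'],len(xs),xs.min(),xs.max(),ys.min(),ys.max())
Rz=R.from_euler('z',-.5,degrees=True).as_matrix()
i=cv2.resize(cv2.imread('pics/s7.png'),None,fx=4,fy=4)
for b in BR:
  for p in b@Rz.T+[642,-35.6,95]:
    u=topix('scene',p);cv2.circle(i,(int(u[0]*4+2),int(u[1]*4+2)),4,(0,0,255),-1)
cv2.imwrite('pics/c7.png',i[280:880,1100:1900])
```

```text
pos [641.5 -35.   56.7] tilt [-0. -0. -1.] t 15.0333 az 0.02 d(after turn) [-0.05 -0.06 -0.03] F [-0.7 -0.4 -1. ] open 0.133 grip 58.8 q [-0.24  0.47  1.51 -0.    1.16 -1.8 ]
top [] []
scene [(0.71, array([645.8, -35.2,  96.6]))] [(0.3, array([646. , -38.4,  94.4]))]
0.7 197 370 381 131 155
```

The network puts the held bracket at (646, -35, 97), as expected, so the placement has clearance on all sides. Lowering.

Request:
{"op": "jog_arm", "data": {"plan": [{"ax":0,"ay":0,"az":0,"dx":0.2,"dy":0,"dz":1,"gripper":-1},{"ax":0,"ay":0,"az":0,"dx":0,"dy":0,"dz":1.2,"gripper":-1},{"ax":0,"ay":0,"az":0,"dx":0,"dy":0,"dz":1.2,"gripper":-1},{"ax":0,"ay":0,"az":0,"dx":0,"dy":0,"dz":1.2,"gripper":-1},{"ax":0,"ay":0,"az":0,"dx":0,"dy":0,"dz":1,"gripper":-1},{"ax":0,"ay":0,"az":0,"dx":0,"dy":0,"dz":0.8,"gripper":-1},{"ax":0,"ay":0,"az":0,"dx":0,"dy":0,"dz":0.6,"gripper":-1},{"ax":0,"ay":0,"az":0,"dx":0,"dy":0,"dz":0,"gripper":-1},{"ax":0,"ay":0,"az":0,"dx":0,"dy":0,"dz":0,"gripper":-1},{"ax":0,"ay":0,"az":0,"dx":0,"dy":0,"dz":0,"gripper":-1}]}}

```text
time: 16.22
ee_pos: [640.2, -35.1, -12.6]
ee_rot: [0.013, 3.14, -0.001]
force: [0.4, 0.1, -1.4]
opening: 0.129
grasp_force: 58.8
```

Request:
{"op": "jog_arm", "data": {"plan": [{"ax":0,"ay":0,"az":0,"dx":0,"dy":0,"dz":0.1,"gripper":-1},{"ax":0,"ay":0,"az":0,"dx":0,"dy":0,"dz":0.1,"gripper":-1},{"ax":0,"ay":0,"az":0,"dx":0,"dy":0,"dz":0.1,"gripper":-1},{"ax":0,"ay":0,"az":0,"dx":0,"dy":0,"dz":0.1,"gripper":-1},{"ax":0,"ay":0,"az":0,"dx":0,"dy":0,"dz":0,"gripper":-1},{"ax":0,"ay":0,"az":0,"dx":0,"dy":0,"dz":0,"gripper":-1},{"ax":0,"ay":0,"az":0,"dx":0,"dy":0,"dz":0,"gripper":-1},{"ax":0,"ay":0,"az":0,"dx":0,"dy":0,"dz":0,"gripper":-1},{"ax":0,"ay":0,"az":0,"dx":0,"dy":0,"dz":0,"gripper":-1},{"ax":0,"ay":0,"az":0,"dx":0,"dy":0,"dz":0,"gripper":-1}]}}

```text
time: 17.05
ee_pos: [639.5, -34.9, -17.3]
ee_rot: [0.013, 3.142, -0.0]
force: [-0.2, -0.5, -1.1]
opening: 0.128
grasp_force: 58.8
```

Request:
{"op": "jog_arm", "data": {"plan": [{"ax":0,"ay":0,"az":0,"dx":0,"dy":0,"dz":0.1,"gripper":-1},{"ax":0,"ay":0,"az":0,"dx":0,"dy":0,"dz":0.05,"gripper":-1},{"ax":0,"ay":0,"az":0,"dx":0,"dy":0,"dz":0.05,"gripper":-1},{"ax":0,"ay":0,"az":0,"dx":0,"dy":0,"dz":0,"gripper":-1},{"ax":0,"ay":0,"az":0,"dx":0,"dy":0,"dz":0,"gripper":-1},{"ax":0,"ay":0,"az":0,"dx":0,"dy":0,"dz":0,"gripper":-1},{"ax":0,"ay":0,"az":0,"dx":0,"dy":0,"dz":0,"gripper":-1},{"ax":0,"ay":0,"az":0,"dx":0,"dy":0,"dz":0,"gripper":-1},{"ax":0,"ay":0,"az":0,"dx":0,"dy":0,"dz":0,"gripper":-1},{"ax":0,"ay":0,"az":0,"dx":0,"dy":0,"dz":0,"gripper":-1}]}}

```text
time: 17.88
ee_pos: [639.5, -35.0, -19.1]
ee_rot: [-0.013, -3.141, 0.0]
force: [-2.1, 0.4, 4.6]
opening: 0.129
grasp_force: 59.3
```

Floor contact at about 4.6 N. Release, rise, and move to the left-hand bracket.

Request:
{"op": "jog_arm", "data": {"plan": [{"ax":0,"ay":0,"az":0,"dx":0,"dy":0,"dz":0,"gripper":-0.6},{"ax":0,"ay":0,"az":0,"dx":0,"dy":0,"dz":0,"gripper":-0.4},{"ax":0,"ay":0,"az":0,"dx":0,"dy":0,"dz":0,"gripper":-0.3},{"ax":0,"ay":0,"az":0,"dx":0,"dy":0,"dz":0,"gripper":-0.3},{"ax":0,"ay":0,"az":0,"dx":0,"dy":0,"dz":-0.5,"gripper":-0.3},{"ax":0,"ay":0,"az":0,"dx":0,"dy":0,"dz":-1,"gripper":-0.3},{"ax":0,"ay":0,"az":0,"dx":0,"dy":0,"dz":-1.5,"gripper":-0.3},{"ax":0,"ay":0,"az":0,"dx":0,"dy":0,"dz":-2,"gripper":-0.3},{"ax":0,"ay":0,"az":0,"dx":0,"dy":0,"dz":-2,"gripper":-0.3},{"ax":0,"ay":0,"az":0,"dx":0,"dy":0,"dz":-1,"gripper":-0.3}]}}

```text
time: 18.72
ee_pos: [641.9, -35.5, 65.5]
ee_rot: [0.013, 3.135, -0.002]
force: [1.6, -0.2, 0.8]
opening: 0.353
grasp_force: 0.0
```

Request:
{"op": "jog_arm", "data": {"plan": [{"ax":0,"ay":0,"az":-6.1,"dx":0,"dy":0,"dz":0,"gripper":0.3},{"ax":0,"ay":0,"az":0,"dx":2.4,"dy":-0.3,"dz":0,"gripper":0.3},{"ax":0,"ay":0,"az":0,"dx":2.4,"dy":-0.3,"dz":0,"gripper":0.3},{"ax":0,"ay":0,"az":0,"dx":2.4,"dy":-0.3,"dz":0,"gripper":0.3},{"ax":0,"ay":0,"az":0,"dx":2.4,"dy":-0.3,"dz":0,"gripper":0.3},{"ax":0,"ay":0,"az":0,"dx":2.4,"dy":-0.3,"dz":0,"gripper":0.3},{"ax":0,"ay":0,"az":0,"dx":2.4,"dy":-0.3,"dz":0,"gripper":0.3},{"ax":0,"ay":0,"az":0,"dx":2.4,"dy":-0.3,"dz":0,"gripper":0.3},{"ax":0,"ay":0,"az":0,"dx":2.4,"dy":-0.3,"dz":0,"gripper":0.3},{"ax":0,"ay":0,"az":0,"dx":0,"dy":0,"dz":0,"gripper":0.3}]}}

```text
time: 19.55
ee_pos: [447.0, -77.5, 60.3]
ee_rot: [0.152, -3.135, -0.001]
force: [0.3, -0.6, 0.0]
opening: 0.65
grasp_force: 0.0
```

Request:
{"op": "jog_arm", "data": {"plan": [{"ax":0,"ay":0,"az":0,"dx":0,"dy":0,"dz":0,"gripper":0.3},{"ax":0,"ay":0,"az":0,"dx":0,"dy":0,"dz":0,"gripper":0.3},{"ax":0,"ay":0,"az":0,"dx":0,"dy":0,"dz":0,"gripper":0.3},{"ax":0,"ay":0,"az":0,"dx":0,"dy":0,"dz":0,"gripper":0.3},{"ax":0,"ay":0,"az":0,"dx":0,"dy":0,"dz":0,"gripper":0.3},{"ax":0,"ay":0,"az":0,"dx":0,"dy":0,"dz":0,"gripper":0.3},{"ax":0,"ay":0,"az":0,"dx":0,"dy":0,"dz":0,"gripper":0.3},{"ax":0,"ay":0,"az":0,"dx":0,"dy":0,"dz":0,"gripper":0.3},{"ax":0,"ay":0,"az":0,"dx":0,"dy":0,"dz":0,"gripper":0.3},{"ax":0,"ay":0,"az":0,"dx":0,"dy":0,"dz":0,"gripper":0.3}]}}

```text
time: 20.38
ee_pos: [450.8, -77.7, 60.7]
ee_rot: [0.154, -3.138, -0.0]
force: [-0.3, -0.1, -0.0]
opening: 0.65
grasp_force: 0.0
```

Run:
```python
from h import *
go(449.9,-78.8,-23,5.6)
look('top','t8.png');look('scene','s8.png')
for c in('top','scene'):print(c,place(c,'bracket_right_centre'),place(c,'bracket_left_centre'))
```

```text
pos [450.8 -77.7  60.7] tilt [-1.e-04  0.e+00 -1.e+00] t 20.3833 az 0.02 d(after turn) [ 0.09 -0.1   8.37] F [-0.3 -0.1 -0. ] open 0.65 grip 0.0 q [-0.44  0.02  2.05 -0.    1.07 -2.1 ]
top [(0.89, array([641.2, -37.6,  16.4]))] []
scene [(0.62, array([640.4, -36.2,  19.3]))] []
```

The right-hand bracket is in its tray at (641, -37, z about 18; 19 expected). Now grasp the left-hand one.

Request:
{"op": "jog_arm", "data": {"plan": [{"ax":0,"ay":0,"az":0,"dx":0.05,"dy":-0.1,"dz":1.2,"gripper":0.3},{"ax":0,"ay":0,"az":0,"dx":0,"dy":0,"dz":1.5,"gripper":0.3},{"ax":0,"ay":0,"az":0,"dx":0,"dy":0,"dz":1.5,"gripper":0.3},{"ax":0,"ay":0,"az":0,"dx":0,"dy":0,"dz":1.5,"gripper":0.3},{"ax":0,"ay":0,"az":0,"dx":0,"dy":0,"dz":1.2,"gripper":0.3},{"ax":0,"ay":0,"az":0,"dx":0,"dy":0,"dz":0.8,"gripper":0.3},{"ax":0,"ay":0,"az":0,"dx":0,"dy":0,"dz":0.4,"gripper":0.3},{"ax":0,"ay":0,"az":0,"dx":0,"dy":0,"dz":0.2,"gripper":0.3},{"ax":0,"ay":0,"az":0,"dx":0,"dy":0,"dz":0,"gripper":0.3},{"ax":0,"ay":0,"az":0,"dx":0,"dy":0,"dz":0,"gripper":0.3}]}}

```text
time: 21.52
ee_pos: [450.9, -79.0, -21.7]
ee_rot: [-0.154, 3.137, -0.001]
force: [0.1, 0.1, 0.5]
opening: 0.65
grasp_force: 0.0
```

Request:
{"op": "jog_arm", "data": {"plan": [{"ax":0,"ay":0,"az":0,"dx":0,"dy":0,"dz":0,"gripper":0.2},{"ax":0,"ay":0,"az":0,"dx":0,"dy":0,"dz":0,"gripper":0},{"ax":0,"ay":0,"az":0,"dx":0,"dy":0,"dz":0,"gripper":-0.3},{"ax":0,"ay":0,"az":0,"dx":0,"dy":0,"dz":0,"gripper":-0.5},{"ax":0,"ay":0,"az":0,"dx":0,"dy":0,"dz":0,"gripper":-1},{"ax":0,"ay":0,"az":0,"dx":0,"dy":0,"dz":0,"gripper":-1},{"ax":0,"ay":0,"az":0,"dx":0,"dy":0,"dz":0,"gripper":-1},{"ax":0,"ay":0,"az":0,"dx":0,"dy":0,"dz":0,"gripper":-1},{"ax":0,"ay":0,"az":0,"dx":0,"dy":0,"dz":0,"gripper":-1},{"ax":0,"ay":0,"az":0,"dx":0,"dy":0,"dz":0,"gripper":-1}]}}

```text
time: 22.35
ee_pos: [450.7, -78.8, -22.0]
ee_rot: [-0.154, 3.137, -0.0]
force: [-0.1, 1.4, 6.2]
opening: 0.124
grasp_force: 59.0
```

Request:
{"op": "jog_arm", "data": {"plan": [{"ax":0,"ay":0,"az":0,"dx":0,"dy":0,"dz":-1,"gripper":-1},{"ax":0,"ay":0,"az":0,"dx":0,"dy":0,"dz":-1.5,"gripper":-1},{"ax":0,"ay":0,"az":0,"dx":0,"dy":0,"dz":-2,"gripper":-1},{"ax":0,"ay":0,"az":0,"dx":0,"dy":0,"dz":-2,"gripper":-1},{"ax":0,"ay":0,"az":0,"dx":0,"dy":0,"dz":-1.5,"gripper":-1},{"ax":0,"ay":0,"az":0,"dx":0,"dy":0,"dz":0,"gripper":-1},{"ax":0,"ay":0,"az":0,"dx":-1.4,"dy":1.4,"dz":0,"gripper":-1},{"ax":0,"ay":0,"az":0,"dx":-2.6,"dy":2.4,"dz":0,"gripper":-1},{"ax":0,"ay":0,"az":0,"dx":-2.6,"dy":2.4,"dz":0,"gripper":-1},{"ax":0,"ay":0,"az":0,"dx":-2.6,"dy":2.4,"dz":0,"gripper":-1}]}}

```text
time: 23.18
ee_pos: [533.2, 17.1, 56.4]
ee_rot: [0.153, -3.136, -0.0]
force: [1.0, -0.1, -1.5]
opening: 0.127
grasp_force: 58.5
```

Request:
{"op": "jog_arm", "data": {"plan": [{"ax":0,"ay":0,"az":0,"dx":-2.6,"dy":2.5,"dz":0,"gripper":-1},{"ax":0,"ay":0,"az":0,"dx":-2.6,"dy":2.5,"dz":0,"gripper":-1},{"ax":0,"ay":0,"az":0,"dx":-2.6,"dy":2.5,"dz":0,"gripper":-1},{"ax":0,"ay":0,"az":0,"dx":-2.6,"dy":2.5,"dz":0,"gripper":-1},{"ax":0,"ay":0,"az":0,"dx":-1.97,"dy":1.98,"dz":0,"gripper":-1},{"ax":0,"ay":0,"az":0,"dx":0,"dy":0,"dz":0,"gripper":-1},{"ax":0,"ay":0,"az":0,"dx":0,"dy":0,"dz":0,"gripper":-1},{"ax":0,"ay":0,"az":0,"dx":0,"dy":0,"dz":0,"gripper":-1},{"ax":0,"ay":0,"az":0,"dx":0,"dy":0,"dz":0,"gripper":-1},{"ax":0,"ay":0,"az":0,"dx":0,"dy":0,"dz":0,"gripper":-1}]}}

```text
time: 24.02
ee_pos: [644.1, 146.2, 57.3]
ee_rot: [0.152, -3.137, 0.0]
force: [0.8, 0.1, -2.0]
opening: 0.128
grasp_force: 58.5
```

Run:
```python
from h import *
go(645.2,147.2,58,5.5)
look('top','t9.png');look('scene','s9.png')
for c in('top','scene'):print(c,place(c,'bracket_right_centre'),place(c,'bracket_left_centre'))
```

```text
pos [644.1 146.2  57.3] tilt [-1.1e-03 -2.0e-04 -1.0e+00] t 24.0167 az 0.06 d(after turn) [-0.12  0.09 -0.07] F [ 0.8  0.1 -2. ] open 0.128 grip 58.5 q [ 0.04  0.51  1.45 -0.    1.18 -1.63]
top [(0.81, array([642. , -36.5,  17.4]))] [(0.58, array([640. , 141.3,  92. ]))]
scene [(0.65, array([642.2, -38.2,  19. ]))] [(0.88, array([639.9, 144.1,  96.3]))]
```

Request:
{"op": "jog_arm", "data": {"plan": [{"ax":0,"ay":0,"az":0,"dx":-0.3,"dy":0.2,"dz":1,"gripper":-1},{"ax":0,"ay":0,"az":0,"dx":0,"dy":0,"dz":1.2,"gripper":-1},{"ax":0,"ay":0,"az":0,"dx":0,"dy":0,"dz":1.2,"gripper":-1},{"ax":0,"ay":0,"az":0,"dx":0,"dy":0,"dz":1.2,"gripper":-1},{"ax":0,"ay":0,"az":0,"dx":0,"dy":0,"dz":1,"gripper":-1},{"ax":0,"ay":0,"az":0,"dx":0,"dy":0,"dz":0.8,"gripper":-1},{"ax":0,"ay":0,"az":0,"dx":0,"dy":0,"dz":0.6,"gripper":-1},{"ax":0,"ay":0,"az":0,"dx":0,"dy":0,"dz":0.1,"gripper":-1},{"ax":0,"ay":0,"az":0,"dx":0,"dy":0,"dz":0,"gripper":-1},{"ax":0,"ay":0,"az":0,"dx":0,"dy":0,"dz":0,"gripper":-1}]}}

```text
time: 25.15
ee_pos: [648.2, 149.5, -12.7]
ee_rot: [-0.154, 3.137, -0.0]
force: [0.9, -0.2, -0.6]
opening: 0.127
grasp_force: 58.6
```

Request:
{"op": "jog_arm", "data": {"plan": [{"ax":0,"ay":0,"az":0,"dx":0,"dy":0,"dz":0.1,"gripper":-1},{"ax":0,"ay":0,"az":0,"dx":0,"dy":0,"dz":0.1,"gripper":-1},{"ax":0,"ay":0,"az":0,"dx":0,"dy":0,"dz":0,"gripper":-1},{"ax":0,"ay":0,"az":0,"dx":0,"dy":0,"dz":0,"gripper":-1},{"ax":0,"ay":0,"az":0,"dx":0,"dy":0,"dz":0,"gripper":-1},{"ax":0,"ay":0,"az":0,"dx":0,"dy":0,"dz":0,"gripper":-1},{"ax":0,"ay":0,"az":0,"dx":0,"dy":0,"dz":0,"gripper":-1},{"ax":0,"ay":0,"az":0,"dx":0,"dy":0,"dz":0,"gripper":-1},{"ax":0,"ay":0,"az":0,"dx":0,"dy":0,"dz":0,"gripper":-1},{"ax":0,"ay":0,"az":0,"dx":0,"dy":0,"dz":0,"gripper":-1}]}}

```text
time: 25.98
ee_pos: [647.6, 149.5, -15.3]
ee_rot: [0.154, -3.138, -0.0]
force: [0.1, 0.0, -0.8]
opening: 0.13
grasp_force: 58.6
```

Request:
{"op": "jog_arm", "data": {"plan": [{"ax":0,"ay":0,"az":0,"dx":0,"dy":0,"dz":0.1,"gripper":-1},{"ax":0,"ay":0,"az":0,"dx":0,"dy":0,"dz":0.1,"gripper":-1},{"ax":0,"ay":0,"az":0,"dx":0,"dy":0,"dz":0.05,"gripper":-1},{"ax":0,"ay":0,"az":0,"dx":0,"dy":0,"dz":0,"gripper":-1},{"ax":0,"ay":0,"az":0,"dx":0,"dy":0,"dz":0,"gripper":-1},{"ax":0,"ay":0,"az":0,"dx":0,"dy":0,"dz":0,"gripper":-1},{"ax":0,"ay":0,"az":0,"dx":0,"dy":0,"dz":0,"gripper":-1},{"ax":0,"ay":0,"az":0,"dx":0,"dy":0,"dz":0,"gripper":-1},{"ax":0,"ay":0,"az":0,"dx":0,"dy":0,"dz":0,"gripper":-1},{"ax":0,"ay":0,"az":0,"dx":0,"dy":0,"dz":0,"gripper":-1}]}}

```text
time: 26.82
ee_pos: [647.6, 149.5, -17.8]
ee_rot: [0.154, -3.138, -0.0]
force: [-0.1, 0.3, -1.1]
opening: 0.134
grasp_force: 58.8
```

Request:
{"op": "jog_arm", "data": {"plan": [{"ax":0,"ay":0,"az":0,"dx":0,"dy":0,"dz":0.05,"gripper":-1},{"ax":0,"ay":0,"az":0,"dx":0,"dy":0,"dz":0.05,"gripper":-1},{"ax":0,"ay":0,"az":0,"dx":0,"dy":0,"dz":0,"gripper":-1},{"ax":0,"ay":0,"az":0,"dx":0,"dy":0,"dz":0,"gripper":-1},{"ax":0,"ay":0,"az":0,"dx":0,"dy":0,"dz":0,"gripper":-1},{"ax":0,"ay":0,"az":0,"dx":0,"dy":0,"dz":0,"gripper":-1},{"ax":0,"ay":0,"az":0,"dx":0,"dy":0,"dz":0,"gripper":-1},{"ax":0,"ay":0,"az":0,"dx":0,"dy":0,"dz":0,"gripper":-1},{"ax":0,"ay":0,"az":0,"dx":0,"dy":0,"dz":0,"gripper":-1},{"ax":0,"ay":0,"az":0,"dx":0,"dy":0,"dz":0,"gripper":-1}]}}

```text
time: 27.65
ee_pos: [647.7, 149.5, -17.9]
ee_rot: [0.154, -3.138, 0.0]
force: [-4.2, -0.2, 5.7]
opening: 0.126
grasp_force: 59.6
```

Floor contact at 5.7 N. Release, rise, then back away towards the robot so the cameras see both trays.

Request:
{"op": "jog_arm", "data": {"plan": [{"ax":0,"ay":0,"az":0,"dx":0,"dy":0,"dz":0,"gripper":-0.6},{"ax":0,"ay":0,"az":0,"dx":0,"dy":0,"dz":0,"gripper":-0.4},{"ax":0,"ay":0,"az":0,"dx":0,"dy":0,"dz":0,"gripper":-0.3},{"ax":0,"ay":0,"az":0,"dx":0,"dy":0,"dz":0,"gripper":-0.3},{"ax":0,"ay":0,"az":0,"dx":0,"dy":0,"dz":-0.5,"gripper":-0.3},{"ax":0,"ay":0,"az":0,"dx":0,"dy":0,"dz":-1,"gripper":-0.3},{"ax":0,"ay":0,"az":0,"dx":0,"dy":0,"dz":-1.5,"gripper":-0.3},{"ax":0,"ay":0,"az":0,"dx":0,"dy":0,"dz":-2,"gripper":-0.3},{"ax":0,"ay":0,"az":0,"dx":0,"dy":0,"dz":-2,"gripper":-0.3},{"ax":0,"ay":0,"az":0,"dx":0,"dy":0,"dz":-2,"gripper":-0.3}]}}

```text
time: 28.48
ee_pos: [648.3, 149.6, 74.1]
ee_rot: [-0.154, 3.136, -0.0]
force: [0.3, 0.3, -0.8]
opening: 0.351
grasp_force: 0.0
```

Request:
{"op": "jog_arm", "data": {"plan": [{"ax":0,"ay":0,"az":0,"dx":2.5,"dy":0,"dz":-1,"gripper":-0.3},{"ax":0,"ay":0,"az":0,"dx":2.5,"dy":0,"dz":-1,"gripper":-0.3},{"ax":0,"ay":0,"az":0,"dx":2.5,"dy":0,"dz":-1,"gripper":-0.3},{"ax":0,"ay":0,"az":0,"dx":2.5,"dy":0,"dz":-1,"gripper":-0.3},{"ax":0,"ay":0,"az":0,"dx":2.5,"dy":0,"dz":-1,"gripper":-0.3},{"ax":0,"ay":0,"az":0,"dx":2.5,"dy":0,"dz":0,"gripper":-0.3},{"ax":0,"ay":0,"az":0,"dx":2.5,"dy":0,"dz":0,"gripper":-0.3},{"ax":0,"ay":0,"az":0,"dx":2.5,"dy":0,"dz":0,"gripper":-0.3},{"ax":0,"ay":0,"az":0,"dx":2.5,"dy":0,"dz":0,"gripper":-0.3},{"ax":0,"ay":0,"az":0,"dx":0,"dy":0,"dz":0,"gripper":-0.3}]}}

```text
time: 29.32
ee_pos: [420.0, 127.6, 121.5]
ee_rot: [0.155, -3.136, -0.0]
force: [-0.5, -0.7, 0.1]
opening: 0.347
grasp_force: 0.0
```

Run:
```python
from h import *
t=look('top','t10.png');s=look('scene','s10.png')
for c in('top','scene'):print(c,place(c,'bracket_right_centre'),place(c,'bracket_left_centre'))
print(state()['time'],state()['ee_pos'])
cv2.imwrite('pics/c10.png',np.hstack([cv2.resize(t[80:230,220:450],(400,261)),cv2.resize(s[120:240,190:374],(400,261))])[:,:,::-1])
```

```text
top [(0.71, array([640.7, -37.4,  16.1]))] [(0.91, array([644.6, 150.4,  17.7]))]
scene [(0.86, array([642.6, -36.2,  21. ]))] [(0.61, array([643.9, 145.5,  23.3]))]
29.6167 [425.05363694 127.44908917 122.0168312 ]
```

View pics/c10.png

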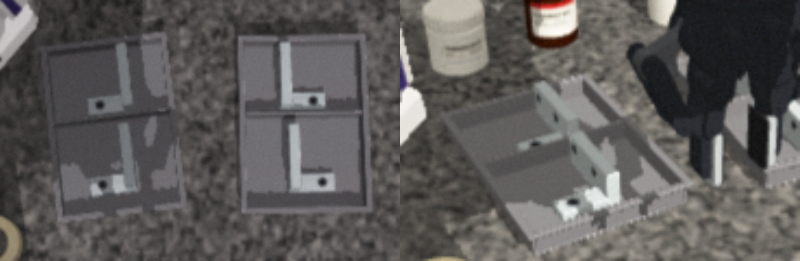

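Both brackets stand flat in the front compartments (crop (120,185) and (300,180)), each with its foot pointing the same way as the sample behind it. The arm is clear.

```bash
python3 -c "
from bench import order
print(order.job_done())"
```

```text
the job is handed in; nothing more can be done
None
```

I put the left-hand bracket in the left tray and the right-hand one in the right tray. Both stand on the front compartment floor with the arm clear, and the job is handed in at about 30 s of the 64 s limit.

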